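# Clamp the whetstone in its cam-lever holder

## Robot

A 6-joint arm with a two-finger parallel gripper is mounted at the origin on a cart in front of the work surface, level with it; the furniture and walls round the work are solid. World frame = base frame: x ahead of the robot, y to its left, z up, the work surface at z = 0. Lengths are in m, angles in degrees, forces in N, time in s.
With the tool pointing down it reaches from about 0.325 to 0.9 m from the base axis. Payload 6.1 kg.
Tool frame: the origin (TCP) lies at the very end of the fingers, on their centre line; the grasp point (between the pads) lies behind it (robot.tcp_to_grasp is the z of the grasp point in the tool frame, in m); z points along the fingers, y is the line along which they close (so a half turn about z gives the same grasp; the last joint's range is limited). The gripper opens to 85 mm and grips with 20 to 120 N. Pads are 22 mm wide; open, the fingers measure 114 mm over their backs; the gripper's body (76 mm by 85 mm) begins 54 mm behind the grasp point. The pads swing forward as they close: fully open they stand 13 mm farther back than shut.
Start: joints at [62.848, 12.628, 87.462, -0, 79.91, -7.225], TCP at [0.213, 0.588, 0.231] pointing down, gripper open.
Joint ranges: [-170.65, 170.65], [-52.31, 119.04], [5.05, 147.46], [-71.25, 251.25], [11.57, 151.72], [-153.62, 153.62]. Speed limits (degrees/s): [147.25, 147.25, 172.46, 180, 180, 180].

## Interface

Orientations are given as [roll, pitch, yaw] about the fixed x, y, z axes, in that order (R = Rz(yaw) Ry(pitch) Rx(roll)).
In Python, from station import robot, cams gives the robot as it stands (robot), with the cameras (cams).
- The arm moves only by the tool drive_effector, called after "Call:" by a JSON object that holds its "op" and its "data", one argument or row to a line. Schema: {"type":"object","properties":{"deltas":{"type":"object","properties":{"steps":{"type":"array","items":{"type":"array","items":{"type":"number"},"minItems":6,"maxItems":6},"minItems":1,"maxItems":5}},"additionalProperties":false,"required":["steps"]},"jaw":{"type":"number"},"force":{"type":"number"},"only":{"type":"string"},"quiet":{"type":"boolean"},"lines":{"type":"string"}},"required":["deltas"],"additionalProperties":false}. deltas is an object whose key "steps" holds a list of rows, 1 to 5 of them, each of 6 numbers: dx, dy, dz in m, then a rotation vector rx, ry, rz in degrees; each row shifts and turns the commanded pose from where the row before left it, along the tool's axes as they then stand; what a row does not reach is not made up. A row lasts 1/8 s, in which the tool goes at most 0.0625 m and 10.7 degrees, less where a joint would pass 70% of its speed; a pose out of reach is approached as far as the arm can. jaw is the opening from 0.0 (shut) to 1.0 (fully open), set as the call begins (left out keeps the last). The fingers move at their own pace and stop on an object; force is the grip in N (left out, the last holds). Time passes only in rows, so rows that do not move let the fingers close. The tool returns the time, the measured TCP pose, the force, the opening and the grip force at its end. only (a regular expression) keeps the lines of the reply that match it, lines (a string "A,B") keeps lines A to B, and quiet returns only ok. Input that does not fit is refused with a message, and nothing moves.
- robot.observe(): the state, without advancing time (a new reading comes with each control period).
- cams.read_camera(name): name is "scene" or "side" or "wrist"; returns the picture (420x560x3 uint8, red, green, blue); there is no depth.
- cams.get_calibration(name): a dict with "fx", "fy", "cx", "cy" (pixels), "pose" (4x4, takes a point from camera to world coordinates). Camera axes: x right, y down, z forward; pixel columns grow to the right and rows downward; lengths in m; the calibration is good to about 2 mm. A picture is of the moment at which its call begins: read the wrist's pose just before it. get_calibration takes no time and is no camera call; for the wrist camera it gives the pose at the moment of the call.
- robot.job_done(): hands the job in; it is judged then, once.
The state is a dict: "t": time; "joint_pos": joint angles; "joint_velocities": joint speeds; "joint_efforts": joint torques, N m; "tcp_pos": TCP position; "orientation": TCP orientation; "wrist_force": force on the tool from outside, world axes, zero at the start; "moment": the same for the moment, N m; "width": opening from 0.0 (shut) to 1.0 (fully open); "grasp_force": force on a finger pad.
Only numpy, scipy, OpenCV 4.12 (cv2) and the standard library are available. Lean on these libraries where they do the work, as an engineer would, in place of code of your own. Each camera call takes 0.05 s, during which the arm holds its last target. There are 200 camera calls.

## Task

Mount the whetstone in its holder, ready for sharpening: swing the cam lever open so that the jaws part, lay the stone flat on the seat between the two jaws, then turn the lever a quarter turn fully home so that the cam draws the jaws tight on the stone. Leave the bench scraper, bowl, spray bottle, tomato and onion where they are.

Things in the scene. Friction and masses are not known exactly. Their poses are not given: they have to be found in the camera images.
- holder: Bare-steel whetstone holder, 290 mm long, 52 mm wide, standing on rubber feet; it does not move. Origin: on the worktop below the middle of the stone's place. x runs along the holder to its lever end, y to the side the open lever points to, z up. Two upright jaws 52 mm wide stand to 44 mm above the worktop, with flared lips up to 53 mm that lead the stone in between them.
- seat (a point): Centre of the rubber-topped seat, 30 mm above the worktop, axes as the holder; the seat is 164 mm long and 44 mm wide, narrower than the stone, so fingers pass on both sides. The clamped stone has its origin here. While the lever is open the stone fits with its origin at x from 0 to -8.5 mm (middle -4.25), y near 0.
- draw_jaw: The jaw at the end away from the lever, with two draw rods and a crosshead bar that the cam pushes. A light spring opens it. Origin as the holder's when the lever is open; the cam draws it up to 10 mm along the holder's +x. Its inner face is at holder x = -98.5 mm when open (8.5 mm of play for the stone); shut on nothing the jaws stand 178.5 mm apart, too close for the stone.
- cam_lever (a joint): Angle of the cam lever about its upright pivot, rad. 0 = open: lever across the holder, along its +y. Grows clockwise seen from above. 1.57 = shut: lever in line with the holder, along its +x, away from the stone; stop at 1.6. It starts shut or nearly so and stays where it is left. The jaws bite from about 1.0 on; the knob then needs some 2 to 6 N.
- lever_pivot (a point): Point on the lever's upright pivot axis, 127 mm along the holder's +x from its origin, 68 mm above the worktop.
- lever_knob (a point): Point on the axis of the lever's upright black knob, 95 mm from the pivot, 68 mm above the worktop. Knob: round, 18 mm across, 45 to 87 mm above the worktop, fixed on the lever. The arm under it is a flat bar 14 to 18 mm wide, 39 to 46 mm above the worktop.
- whetstone: Two-layer sharpening stone, plain block 180 (x) x 60 (y) x 27 (z) mm, about 0.6 kg, dark grey below and pale cream on top. Origin: centre of its underside. It lies flat on the worktop at the start; either end may face the lever.
- bench_scraper: Bench scraper, 104 x 150 x 21 mm, lying on the worktop; leave it alone.
- prep_bowl: Steel bowl 168 mm across, 70 mm high, standing on the worktop; leave it alone.
- spray_bottle: Spray bottle 56 x 120 mm, 272 mm tall, standing on the worktop at the right; leave it alone.
- tomato: Tomato 70 mm across; leave it alone.
- onion: Onion 71 mm across; leave it alone.
- fixed_jaw (a point): Middle of the inner face of the fixed jaw (lever end), 90 mm along the holder's +x from its origin and 30 mm above the worktop.

How it is judged:
By the outcome, as a careful person would: the job done as asked, in the order asked, and still so for the second after the job is handed in, with the robot touching nothing.
It also fails if it takes over 61 s, if anything falls off the work surface, if the arm or the gripper's body presses on something with over 40 N, if the wrist force passes 120 N, or if a joint passes its speed limit or range.

## Working session

There is one attempt and no reset: what is moved stays moved. The work goes in short steps, Python scripts to look and compute and a tool call to move; the robot and the scene stay as the last step left them, time stands still between calls to the robot, and variables do not carry over. Pictures are saved under pics/ and viewed, at most 10 in all, crops included, and the job is handed in when it is done.

```bash
mkdir -p pics; ls
```

Run:
```python
from station import robot, cams
import cv2,numpy as np
print(robot.observe(), robot.tcp_to_grasp)
ims=[]
for n in("scene","side"):
    im=cams.read_camera(n);cv2.imwrite(f"pics/{n}0.png",im[:,:,::-1]);c=cams.get_calibration(n);print(n,c)
```

```text
pics
station.py
{'t': 0.0, 'joint_pos': array([ 6.28475687e+01,  1.26778552e+01,  8.75264689e+01,  1.27168037e-03,
        7.99099525e+01, -7.22634019e+00]), 'joint_velocities': array([-0.04233042, -0.03126434, -0.0017266 , -0.03995917, -0.05945914,
       -0.04054075]), 'joint_efforts': array([ 7.44947756e-04, -4.96886909e+01, -3.89403605e+01, -2.33431092e-05,
        1.06292914e-02, -3.18764705e-06]), 'tcp_pos': array([0.21273415, 0.58703125, 0.23016448]), 'orientation': array([-1.79886789e+02, -1.56163933e-02,  1.60073669e+02]), 'wrist_force': array([-0.24459353, -0.35835172,  0.01043592]), 'moment': array([ 0.05154899, -0.02720202, -0.03791371]), 'grasp_force': 0.0, 'width': 0.996768558163051} -0.0187
scene {'fx': 379.7709703355192, 'fy': 379.7709703355192, 'cx': 283.97080407872403, 'cy': 212.1199943547485, 'pose': array([[ 0.53330902, -0.46638094,  0.70574096, -0.30028189],
       [-0.84570131, -0.31294346,  0.43226806, -0.56830504],
       [ 0.01925543, -0.82737852, -0.56131454,  0.73505119],
       [ 0.        ,  0.        ,  0.        ,  1.        ]])}
side {'fx': 460.68059333640275, 'fy': 460.68059333640275, 'cx': 286.50871571818595, 'cy': 204.12607595560632, 'pose': array([[ 0.87633327, -0.19278107,  0.441447  , -0.12833523],
       [-0.48097459, -0.40063898,  0.77984091, -1.25127644],
       [ 0.02652231, -0.89572533, -0.44381607,  0.74145432],
       [ 0.        ,  0.        ,  0.        ,  1.        ]])}
```

View pics/scene0.png

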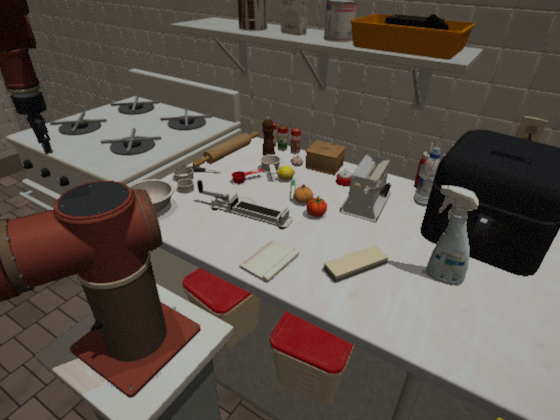

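View pics/side0.png

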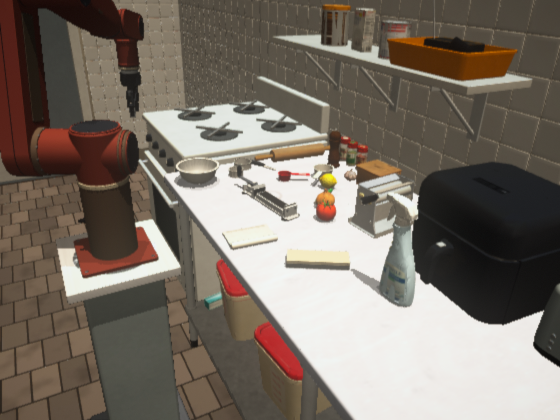

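The scene camera shows the holder at about (248,210) with the tomato and onion just behind it at (317,207) and (303,194). The stone is at (357,262) and the bench scraper at (269,259). In the side camera the holder is at (270,200) and the stone at (318,259).

Create h.py:
```python
from station import robot, cams
import cv2,numpy as np
def ray(c,u,v):
    d=np.array([(u-c['cx'])/c['fx'],(v-c['cy'])/c['fy'],1.]);P=c['pose'];return P[:3,3],P[:3,:3]@d
def onplane(c,u,v,z):
    o,d=ray(c,u,v);return o+d*(z-o[2])/d[2]
def tri(obs):
    A=np.zeros((3,3));b=np.zeros(3)
    for c,u,v in obs:
        o,d=ray(c,u,v);d=d/np.linalg.norm(d);M=np.eye(3)-np.outer(d,d);A+=M;b+=M@o
    return np.linalg.solve(A,b)
def proj(c,p):
    q=np.linalg.inv(c['pose'])@np.append(p,1);return c['fx']*q[0]/q[2]+c['cx'],c['fy']*q[1]/q[2]+c['cy']
```

Run:
```python
from h import *
s=cams.get_calibration("scene");d=cams.get_calibration("side")
np.set_printoptions(precision=4,suppress=True)
for n,u,v,z in[("knob",200,187,.07),("holderfar",285,223,.04),("stone",357,259,.027),("stoneL",325,266,.027),("stoneR",388,258,.027),("scraper",269,259,.01),("tomato",317,207,.035),("onion",303,194,.035),("bowl",152,195,.05)]:
    print(n,onplane(s,u,v,z))
for n,u,v,z in[("knob",238,185,.07),("holderfar",295,213,.04),("stone",318,257,.027)]:print(n,onplane(d,u,v,z))
a=cv2.imread("pics/scene0.png")[165:285,180:400];b=cv2.imread("pics/side0.png")[165:285,180:400]
cv2.imwrite("pics/c.png",np.vstack([cv2.resize(x,None,fx=2.5,fy=2.5,interpolation=cv2.INTER_CUBIC) for x in(a,b)]))
```

```text
knob [0.5051 0.2648 0.07  ]
holderfar [ 0.5241 -0.0681  0.04  ]
stone [ 0.5054 -0.3204  0.027 ]
stoneL [ 0.4293 -0.258   0.027 ]
stoneR [ 0.5583 -0.3926  0.027 ]
scraper [ 0.3843 -0.1022  0.01  ]
tomato [ 0.6677 -0.1051  0.035 ]
onion [ 0.7141 -0.0242  0.035 ]
bowl [0.3986 0.3872 0.05  ]
knob [0.4574 0.138  0.07  ]
holderfar [ 0.5629 -0.0889  0.04  ]
stone [ 0.5001 -0.332   0.027 ]
```

View pics/c.png

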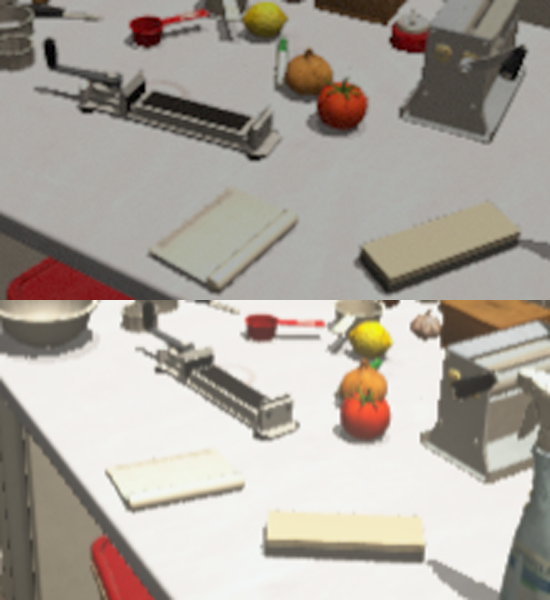

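Run:
```python
from h import *
s=cams.get_calibration("scene");d=cams.get_calibration("side")
np.set_printoptions(precision=4,suppress=True)
print("knob",tri([(s,200,186),(d,240,171)]))
print("seat",tri([(s,256.8,209),(d,276,198)]))
w=cams.get_calibration("wrist");print(w, robot.observe()['tcp_pos'])
```

Call:
{"op": "drive_effector", "data": {
  "deltas": {"steps":[[-0.05, -0.035, -0.005, 0, 0, 0], [-0.05, -0.035, -0.005, 0, 0, 0], [-0.05, -0.035, -0.005, 0, 0, 0], [-0.05, -0.035, -0.005, 0, 0, 0], [-0.05, -0.035, -0.005, 0, 0, 0]]},
  "jaw": 1.0
}}

```text
t: 0.72
tcp_pos: [0.389, 0.3361, 0.2562]
orientation: [-180.0, -0.0, 160.1]
wrist_force: [1.2, -0.1, -0.9]
width: 1.0
grasp_force: 0.0
```

Call:
{"op": "drive_effector", "data": {
  "deltas": {"steps":[[-0.05, -0.035, -0.005, 0, 0, 0], [-0.05, -0.035, -0.005, 0, 0, 0], [-0.05, -0.035, -0.005, 0, 0, 0], [-0.05, -0.035, -0.005, 0, 0, 0], [0, 0, 0, 0, 0, 0]]}
}}

```text
t: 1.35
tcp_pos: [0.5305, 0.1343, 0.2761]
orientation: [-179.9, 0.0, 159.7]
wrist_force: [-1.2, 0.1, 0.2]
width: 0.998
grasp_force: 0.0
```

Run:
```python
from h import *
c=cams.get_calibration("wrist");im=cams.read_camera("wrist");cv2.imwrite("pics/w1.png",im[:,:,::-1]);np.save("w1.npy",c,allow_pickle=True)
print(c['pose'],robot.observe()['joint_pos'],robot.observe()['tcp_pos'])
```

```text
[[ 0.34639133  0.90492022  0.24724977  0.46916183]
 [ 0.9380894  -0.33381877 -0.09248412  0.1581759 ]
 [-0.00115413  0.26397809 -0.96452799  0.41709758]
 [ 0.          0.          0.          1.        ]] [ 6.16677659e+00  3.78858276e-01  9.60070859e+01  7.37043857e-03
  8.36711527e+01 -6.36833315e+01] [0.52928456 0.1362886  0.27579829]
```

View pics/w1.png

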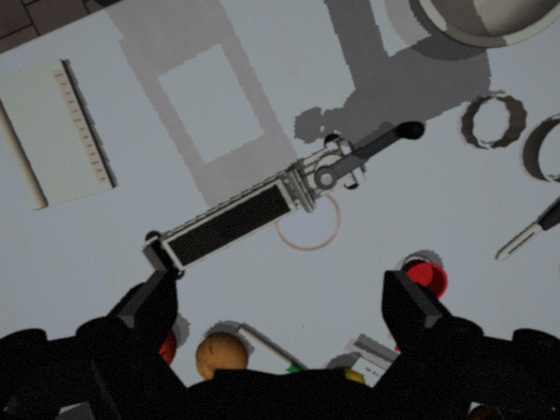

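The wrist view shows the seat as a dark rectangle from (168,248) to (292,197). The pivot is near (324,178) and the lever knob near (412,130), so the lever is shut. I'll measure the seat and knob from here, then from a second place.

Create seat.py:
```python
from h import *
def dark(im,c,guess,z,thr=45):
    u,v=proj(c,np.append(guess,z)[:3]);g=im.max(2)
    n,l,st,ce=cv2.connectedComponentsWithStats(cv2.morphologyEx((g<thr).astype(np.uint8),cv2.MORPH_OPEN,np.ones((3,3),np.uint8)))
    k=[i for i in range(1,n) if st[i,4]>60]; k=min(k,key=lambda i:np.hypot(*(ce[i]-[u,v])))
    return (l==k),st[k],ce[k]
def rect(m):
    cs,_=cv2.findContours(m.astype(np.uint8),cv2.RETR_EXTERNAL,cv2.CHAIN_APPROX_NONE);return cv2.boxPoints(cv2.minAreaRect(max(cs,key=len)))
```

Run:
```python
from seat import *
np.set_printoptions(precision=4,suppress=True)
im=cv2.imread("pics/w1.png");c=np.load("w1.npy",allow_pickle=True).item()
m,st,ce=dark(im,c,onplane(c,230,222,.03)[:2],.03);b=rect(m);print(st,ce,b.tolist())
P=np.array([onplane(c,*q,.03) for q in b]);print(P,P.mean(0),np.linalg.norm(np.diff(P,axis=0),axis=1))
m,st,ce=dark(im,c,onplane(c,412,130,.07)[:2],.07);print("knob",st,ce,rect(m).tolist())
for q in[(324,178,.05),(*ce,.066)]:print(onplane(c,*q))
cr=im[100:280,130:440];cv2.imwrite("pics/cr1.png",cv2.resize(cr,None,fx=2.5,fy=2.5,interpolation=cv2.INTER_CUBIC))
```

```text
[ 169  186  120   79 3414] [229.4517 225.2466] [[167.78201293945312, 241.7162628173828], [275.6366882324219, 184.1937713623047], [289.28375244140625, 209.78199768066406], [181.4290771484375, 267.30450439453125]]
[[ 0.5504 -0.0143  0.03  ]
 [ 0.53    0.1309  0.03  ]
 [ 0.5637  0.1353  0.03  ]
 [ 0.5862 -0.0128  0.03  ]] [0.5576 0.0598 0.03  ] [0.1467 0.034  0.1498]
knob [352 121  72  38 981] [390.4016 138.0703] [[347.955078125, 143.5684356689453], [419.45037841796875, 115.84577178955078], [426.59771728515625, 134.27842712402344], [355.1024169921875, 162.0010986328125]]
[0.5386 0.1835 0.05  ]
[0.5204 0.2572 0.066 ]
```

View pics/cr1.png

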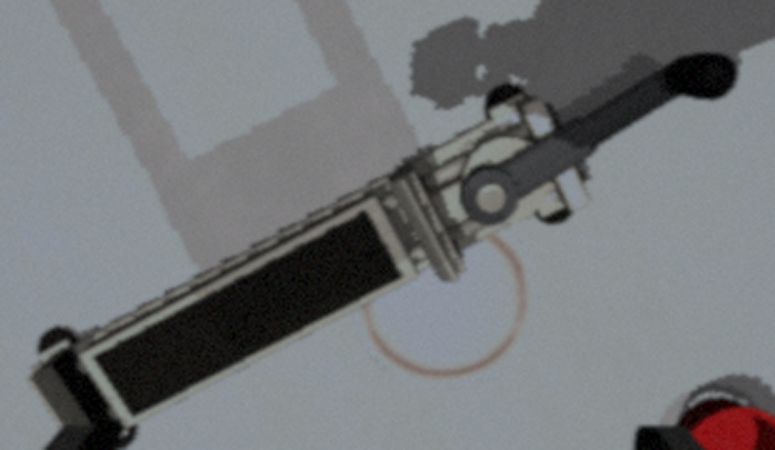

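The crop shows the rubber pad inside the steel rim, with the lever shut along the holder's axis. The black knob is at crop (705,75), which is full-picture (412,130). Rays put the pad centre at (0.558,0.060), yaw about 98°, and the pivot at about (0.539,0.184), where it should be. Next I move over the knob for the second view.

Call:
{"op": "drive_effector", "data": {
  "deltas": {"steps":[[0.018, 0.044, 0.025, 0, 0, 0], [0.018, 0.044, 0.025, 0, 0, 0], [0.018, 0.044, 0.025, 0, 0, 10], [0, 0, 0, 0, 0, 10], [0, 0, 0, 0, 0, 0]]}
}}

```text
t: 2.02
tcp_pos: [0.5213, 0.2822, 0.2004]
orientation: [-179.9, -0.1, 140.3]
wrist_force: [0.7, -0.1, -0.3]
width: 1.002
grasp_force: 0.0
```

Run:
```python
from h import *
c=cams.get_calibration("wrist");im=cams.read_camera("wrist");cv2.imwrite("pics/w2.png",im[:,:,::-1]);np.save("w2.npy",c,allow_pickle=True)
```

```text
(no output)
```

View pics/w2.png

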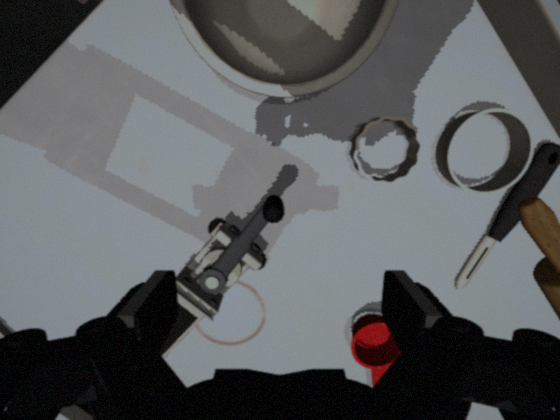

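In the second wrist view the knob is at (273,208), the pivot cap is at (212,283), and the bowl is well clear.

Run:
```python
from seat import *
np.set_printoptions(precision=4,suppress=True)
a=np.load("w1.npy",allow_pickle=True).item();b=np.load("w2.npy",allow_pickle=True).item()
K=[]
for f,c,uv in(("w1",a,(412,130)),("w2",b,(273,208))):
    im=cv2.imread(f"pics/{f}.png");m,st,ce=dark(im,c,onplane(c,*uv,.07)[:2],.07,22);print(st,ce);K.append((c,*ce));print(onplane(c,*ce,.066))
k=tri(K);print("knob",k,tri([(a,412,130),(b,273,208)]));p=tri([(a,325.6,179.2),(b,212,283)]);print("pivot",p,np.linalg.norm((k-p)[:2]),np.degrees(np.arctan2(*(k-p)[1::-1])))
o=robot.observe();print(o['tcp_pos'],o['orientation'])
```

```text
[395 122  28  17 379] [409.2718 129.8734]
[0.5192 0.2769 0.066 ]
[263 196  20  26 367] [272.8392 208.049 ]
[0.5192 0.2783 0.066 ]
knob [0.5196 0.2778 0.0633] [0.5195 0.2787 0.0678]
pivot [0.541  0.1849 0.0481] 0.09537129451827721 102.97439131152541
[0.5219 0.2816 0.2011] [-179.9715   -0.0254  140.3857]
```

Call:
{"op": "drive_effector", "data": {
  "deltas": {"steps":[[0, -0.004, 0.05, 0, 0, 0], [0, 0, 0.05, 0, 0, 0], [0, 0, 0.046, 0, 0, 0], [0, 0, 0, 0, 0, 0]]}
}}

```text
t: 2.58
tcp_pos: [0.5169, 0.276, 0.0517]
orientation: [-179.6, -0.2, 140.2]
wrist_force: [-0.9, -0.1, -0.8]
width: 1.0
grasp_force: 0.0
```

Call:
{"op": "drive_effector", "data": {
  "deltas": {"steps":[[0, 0, 0, 0, 0, 0], [0, 0, 0, 0, 0, 0], [0, 0, 0, 0, 0, 0], [0, 0, 0, 0, 0, 0]]},
  "jaw": 0,
  "force": 40
}}

```text
t: 3.08
tcp_pos: [0.5212, 0.2775, 0.0567]
orientation: [179.9, 0.1, 140.1]
wrist_force: [-0.9, -2.4, 5.5]
width: 0.194
grasp_force: 38.9
```

Call:
{"op": "drive_effector", "data": {
  "deltas": {"steps":[[0.0089, -0.0139, 0, 0, 0, -10], [0.0089, -0.0139, 0, 0, 0, -10], [0.0089, -0.0139, 0, 0, 0, -10], [0.0089, -0.0139, 0, 0, 0, -10], [0, 0, 0, 0, 0, 0]]}
}}

```text
t: 3.7
tcp_pos: [0.4653, 0.2432, 0.0567]
orientation: [179.9, 0.0, -179.8]
wrist_force: [-4.3, 2.8, 6.4]
width: 0.187
grasp_force: 41.0
```

Call:
{"op": "drive_effector", "data": {
  "deltas": {"steps":[[0.0089, -0.0139, 0, 0, 0, -10], [0.0089, -0.0139, 0, 0, 0, -10], [0.0089, -0.0139, 0, 0, 0, -10], [0.0089, -0.0139, 0, 0, 0, -10], [0, 0, 0, 0, 0, 0]]}
}}

```text
t: 4.32
tcp_pos: [0.4451, 0.1808, 0.0566]
orientation: [179.9, -0.1, -139.8]
wrist_force: [-9.8, 1.2, 13.1]
width: 0.194
grasp_force: 41.9
```

Call:
{"op": "drive_effector", "data": {
  "deltas": {"steps":[[0.0053, -0.0083, 0, 0, 0, -6], [0, 0, 0, 0, 0, 0]]}
}}

```text
t: 4.58
tcp_pos: [0.4459, 0.1719, 0.0566]
orientation: [179.8, -0.1, -133.9]
wrist_force: [-11.9, 2.5, 17.1]
width: 0.193
grasp_force: 42.0
```

Call:
{"op": "drive_effector", "data": {
  "deltas": {"steps":[[0, 0, 0, 0, 0, 0], [0, 0, 0, 0, 0, 0], [0, 0, 0, 0, 0, 0], [0, 0, -0.05, 0, 0, 0], [0, 0, -0.05, 0, 0, 0]]},
  "jaw": 1.0
}}

```text
t: 5.2
tcp_pos: [0.4468, 0.171, 0.1557]
orientation: [179.9, -0.1, -133.9]
wrist_force: [1.0, -0.3, 0.1]
width: 0.998
grasp_force: 0.0
```

Call:
{"op": "drive_effector", "data": {
  "deltas": {"steps":[[0, 0, -0.05, 0, 0, 10], [0, 0, -0.04, 0, 0, 10], [0, 0, 0, 0, 0, 10], [0, 0, 0, 0, 0, 10], [0, 0, 0, 0, 0, 10]]}
}}

```text
t: 5.82
tcp_pos: [0.4475, 0.1712, 0.2453]
orientation: [-180.0, 0.0, 175.7]
wrist_force: [0.9, -0.4, 0.5]
width: 0.998
grasp_force: 0.0
```

Call:
{"op": "drive_effector", "data": {
  "deltas": {"steps":[[0, 0, 0, 0, 0, 10], [0, 0, 0, 0, 0, 10], [0, 0, 0, 0, 0, 10], [0, 0, 0, 0, 0, 10], [0, 0, 0, 0, 0, 0]]}
}}

```text
t: 6.45
tcp_pos: [0.4474, 0.1712, 0.2451]
orientation: [-180.0, -0.0, 136.2]
wrist_force: [-0.6, -0.4, -1.1]
width: 1.002
grasp_force: 0.0
```

Run:
```python
from h import *
c=cams.get_calibration("wrist");im=cams.read_camera("wrist");cv2.imwrite("pics/w3.png",im[:,:,::-1]);np.save("w3.npy",c,allow_pickle=True)
p=robot.observe();print(p['tcp_pos'],p['orientation'])
```

```text
[0.44745331 0.17117376 0.24515641] [-1.79989384e+02 -5.35599157e-03  1.36275321e+02]
```

View pics/w3.png

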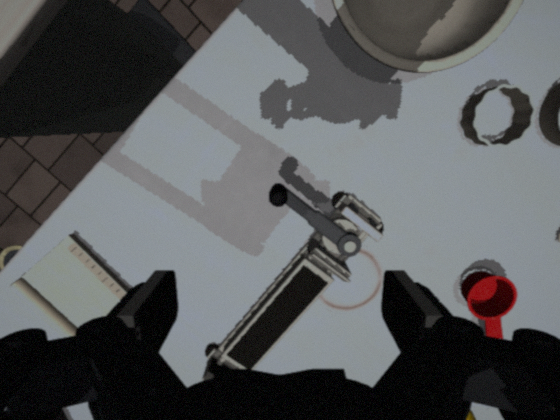

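Viewed: the lever now stands open across the holder, with the knob at (279,195) and the pivot at (347,244). Before approaching the stone I check the bottle's distance.

Run:
```python
from seat import *
np.set_printoptions(precision=4,suppress=True)
s=cams.get_calibration("scene");d=cams.get_calibration("side")
print("bottle",onplane(s,448,278,0),onplane(s,470,278,0),onplane(d,398,300,0),onplane(d,383,292,0))
C=[np.load(f"w{i}.npy",allow_pickle=True).item() for i in(1,2,3)]
p=tri([(C[0],325.6,179.2),(C[1],212,283),(C[2],347,244)]);print("pivot",p)
k=onplane(C[2],279,195,.066);print("knob",k,np.degrees(np.arctan2(*(k-p)[1::-1])),np.linalg.norm((k-p)[:2]))
# stone top face corners in both fixed views
for n,c in(("scene",s),("side",d)):
    hsv=cv2.cvtColor(cv2.imread(f"pics/{n}0.png"),cv2.COLOR_BGR2HSV)
    u,v=map(int,proj(c,[.503,-.325,.027]));print(n,u,v,hsv[v,u],hsv[v+2,u-20])
```

```text
bottle [ 0.6022 -0.5549  0.    ] [ 0.6363 -0.6067  0.    ] [ 0.6008 -0.5618  0.    ] [ 0.5877 -0.5177  0.    ]
pivot [0.5405 0.1845 0.045 ]
knob [0.4474 0.1725 0.066 ] -172.64620249725937 0.09393001698200057
scene 358 260 [ 23  56 173] [ 22  57 174]
side 317 255 [ 25  48 244] [ 25  49 244]
```

Call:
{"op": "drive_effector", "data": {
  "deltas": {"steps":[[-0.046, -0.0355, 0, 0, 0, 0], [-0.046, -0.0355, 0, 0, 0, 0], [-0.046, -0.0355, 0, 0, 0, 0], [-0.046, -0.0355, 0, 0, 0, 0], [-0.046, -0.0355, 0, 0, 0, 0]]}
}}

```text
t: 7.12
tcp_pos: [0.4901, -0.1181, 0.2455]
orientation: [180.0, 0.0, 136.3]
wrist_force: [0.2, 0.0, 0.4]
width: 0.998
grasp_force: 0.0
```

Call:
{"op": "drive_effector", "data": {
  "deltas": {"steps":[[-0.046, -0.0355, 0, 0, 0, 0], [-0.046, -0.0355, 0, 0, 0, 0], [-0.046, -0.0355, 0, 0, 0, 0], [-0.046, -0.0355, 0, 0, 0, 0], [0, 0, 0, 0, 0, 0]]}
}}

```text
t: 7.75
tcp_pos: [0.5232, -0.3498, 0.2439]
orientation: [-180.0, -0.1, 136.0]
wrist_force: [0.4, 0.8, -0.6]
width: 1.002
grasp_force: 0.0
```

Run:
```python
from h import *
c=cams.get_calibration("wrist");im=cams.read_camera("wrist");cv2.imwrite("pics/w4.png",im[:,:,::-1]);np.save("w4.npy",c,allow_pickle=True)
p=robot.observe();print(p['tcp_pos'],p['orientation'],p['joint_pos'])
```

```text
[ 0.52336661 -0.34757884  0.24411768] [ 1.79999203e+02 -1.07293264e-01  1.36068875e+02] [-4.07794053e+01  1.26980084e+01  8.59991383e+01  6.77065449e-03
  8.14099405e+01 -8.68492973e+01]
```

View pics/w4.png

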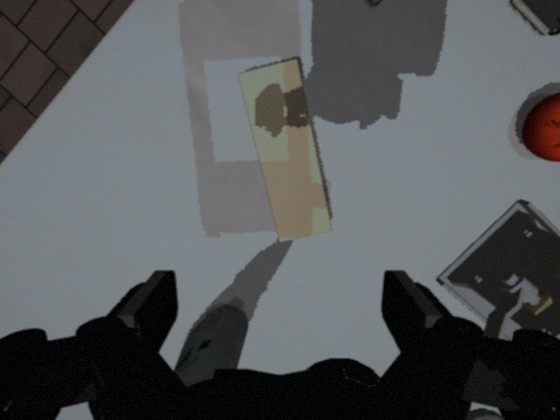

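The stone's cream top is fully visible, with corners about (238,72), (299,58), (331,230) and (280,241). The bottle is behind the left finger, about 20 cm away.

Create stone.py:
```python
from h import *
def mask(bgr,lo=35):
    h=cv2.cvtColor(bgr,cv2.COLOR_BGR2HSV);m=((h[...,0]>10)&(h[...,0]<40)&(h[...,1]>lo)&(h[...,2]>40)).astype(np.uint8)
    return cv2.morphologyEx(cv2.morphologyEx(m,cv2.MORPH_CLOSE,np.ones((5,5))),cv2.MORPH_OPEN,np.ones((3,3)))
def stone(bgr,c,guess,z,lo=35):
    u,v=map(int,proj(c,guess));m=mask(bgr,lo);n,l=cv2.connectedComponents(m);k=l[v,u]
    cs,_=cv2.findContours((l==k).astype(np.uint8),cv2.RETR_EXTERNAL,cv2.CHAIN_APPROX_NONE)
    q=max(cs,key=len)[:,0].astype(float);P=np.array([onplane(c,*x,z)[:2] for x in q])
    return q,cv2.minAreaRect((P*1000).astype(np.float32))
```

Run:
```python
from stone import *
c=np.load("w4.npy",allow_pickle=True).item();s=cams.get_calibration("scene");d=cams.get_calibration("side")
R={}
for f,k in(("w4",c),("scene0",s),("side0",d)):
    for z in(.027,):
        q,r=stone(cv2.imread(f"pics/{f}.png"),k,[.503,-.325,.027],z);print(f,z,r);R[f]=(k,*proj(k,[r[0][0]/1e3,r[0][1]/1e3,z]))
print(tri(R.values()),tri([R["w4"],R["scene0"]]),tri([R["w4"],R["side0"]]))
```

```text
w4 0.027 ((568.0299072265625, -392.45794677734375), (721.2539672851562, 477.94354248046875), 46.088043212890625)
scene0 0.027 ((493.54595947265625, -324.8448181152344), (75.67732238769531, 187.34976196289062), 59.3136100769043)
side0 0.027 ((497.7042541503906, -332.8837890625), (74.1568832397461, 178.62860107421875), 59.36814880371094)
[ 0.51728812 -0.34886065  0.0372919 ] [ 0.54070123 -0.35388874  0.02220948] [ 0.52090237 -0.36731759  0.05530807]
```

Run:
```python
from stone import *
im=cv2.imread("pics/w4.png");h=cv2.cvtColor(im,cv2.COLOR_BGR2HSV)
for u,v in[(265,75),(270,105),(300,200),(310,220),(230,100),(190,100),(340,180),(220,200),(275,180),(100,250)]:print(u,v,h[v,u])
c=np.load("w4.npy",allow_pickle=True).item()
for lo in(50,60,70,80):
    q,r=stone(im,c,onplane(c,285,150,.027),.027,lo);print(lo,r)
    P=cv2.boxPoints(cv2.minAreaRect(q.astype(np.float32)));print(P.round().tolist())
```

```text
265 75 [ 45  31 131]
270 105 [23 54 81]
300 200 [ 20  58 124]
310 220 [ 19  58 123]
230 100 [108  22 141]
190 100 [150   2 106]
340 180 [105  19 137]
220 200 [150   2 112]
275 180 [ 20  59 125]
100 250 [102  19 133]
50 ((568.0286254882812, -392.45672607421875), (721.2539672851562, 477.9470520019531), 46.088043212890625)
[[-0.0, 0.0], [559.0, 0.0], [559.0, 419.0], [0.0, 419.0]]
60 ((567.947265625, -392.37841796875), (721.2539672851562, 478.1728210449219), 46.088043212890625)
[[-0.0, 0.0], [559.0, 0.0], [559.0, 419.0], [0.0, 419.0]]
70 ((567.947265625, -392.37841796875), (721.2539672851562, 478.1728210449219), 46.088043212890625)
[[-0.0, 0.0], [559.0, 0.0], [559.0, 419.0], [0.0, 419.0]]
80 ((567.947265625, -392.37841796875), (721.2539672851562, 478.1728210449219), 46.088043212890625)
[[-0.0, 0.0], [559.0, 0.0], [559.0, 419.0], [0.0, 419.0]]
```

```bash
sed -i 's/m=((h.*$/m=((bgr[...,1].astype(int)-bgr[...,0]>6)).astype(np.uint8)/' stone.py
```

Run:
```python
from stone import *
np.set_printoptions(precision=4,suppress=True)
c=np.load("w4.npy",allow_pickle=True).item();s=cams.get_calibration("scene");d=cams.get_calibration("side")
q,r=stone(cv2.imread("pics/w4.png"),c,onplane(c,285,150,.027),.027);print(r)
bx=cv2.boxPoints(r)/1e3;print(bx);print([np.round(proj(c,[*p,.027])) for p in bx])
g=[*np.array(r[0])/1e3,.027]
R=[(c,*proj(c,g))]
for n,k in(("scene",s),("side",d)):
    q,e=stone(cv2.imread(f"pics/{n}0.png"),k,g,.027);print(n,e,proj(k,g));R.append((k,*proj(k,[e[0][0]/1e3,e[0][1]/1e3,.027])))
print(tri(R),tri(R[:2]),tri(R[::2]))
```

```text
((505.31060791015625, -319.2695007324219), (60.21337127685547, 179.1785430908203), 59.081565856933594)
[[ 0.413  -0.2991]
 [ 0.5667 -0.3911]
 [ 0.5976 -0.3395]
 [ 0.4439 -0.2474]]
[array([237.,  73.]), array([279., 242.]), array([332., 231.]), array([298.,  57.])]
scene ((494.4136047363281, -323.6020202636719), (80.63743591308594, 193.46902465820312), 59.346473693847656) (np.float64(356.62133456214633), np.float64(258.8753048347789))
side ((495.521484375, -340.77789306640625), (104.06172180175781, 188.581787109375), 59.36288070678711) (np.float64(317.15903511553313), np.float64(254.38429763739737))
[ 0.5079 -0.3202  0.013 ] [ 0.5062 -0.3199  0.0165] [ 0.5077 -0.3207  0.0116]
```

The wrist view at z=27 mm gives 60.2 x 179.2 mm against the true 60 x 180, so the height and pose hold. The stone centre is (0.505,-0.319) and its axis lies at 149°. I move over it and measure again.

Call:
{"op": "drive_effector", "data": {
  "deltas": {"steps":[[0.0327, 0.0078, 0.03, 0, 0, -6.5], [0, 0, 0.03, 0, 0, -6.5], [0, 0, 0, 0, 0, 0], [0, 0, 0, 0, 0, 0]]}
}}

```text
t: 8.3
tcp_pos: [0.5066, -0.3175, 0.1868]
orientation: [-180.0, 0.1, 149.0]
wrist_force: [-0.4, -0.7, -0.0]
width: 0.997
grasp_force: 0.0
```

Run:
```python
from stone import *
np.set_printoptions(precision=4,suppress=True)
c=cams.get_calibration("wrist");im=cams.read_camera("wrist")[:,:,::-1].copy();cv2.imwrite("pics/w5.png",im)
q,r=stone(im,c,[.5053-.02,-.3193+.012,.027],.027);print(r);b=cv2.boxPoints(r)/1e3;print(b)
a=np.load("w4.npy",allow_pickle=True).item()
far=np.array(sorted(b.tolist(),key=lambda p:p[0])[:2])
for p4,p5 in zip(sorted([[.413,-.2991],[.4439,-.2474]]),sorted(far.tolist())):print("corner tri",tri([(a,*proj(a,[*p4,.027])),(c,*proj(c,[*p5,.027]))]))
o=robot.observe();print(o['tcp_pos'],o['orientation'])
```

```text
((504.8298034667969, -319.1770324707031), (59.714866638183594, 177.85935974121094), 59.047279357910156)
[[ 0.4132 -0.299 ]
 [ 0.5657 -0.3905]
 [ 0.5965 -0.3393]
 [ 0.4439 -0.2478]]
corner tri [ 0.4133 -0.299   0.028 ]
corner tri [ 0.4441 -0.248   0.0298]
[ 0.5069 -0.318   0.1874] [-179.978     0.1667  149.0467]
```

Call:
{"op": "drive_effector", "data": {
  "deltas": {"steps":[[0.001, -0.002, 0.05, 0, 0, 0], [0, 0, 0.05, 0, 0, 0], [0, 0, 0.05, 0, 0, 0], [0, 0, 0.034, 0, 0, 0], [0, 0, 0, 0, 0, 0]]}
}}

```text
t: 8.98
tcp_pos: [0.5027, -0.3179, -0.0005]
orientation: [180.0, -0.2, 149.0]
wrist_force: [-0.1, -0.5, 0.6]
width: 0.999
grasp_force: 0.0
```

Call:
{"op": "drive_effector", "data": {
  "deltas": {"steps":[[0, 0, 0, 0, 0, 0], [0, 0, 0, 0, 0, 0], [0, 0, 0, 0, 0, 0], [0, 0, 0, 0, 0, 0]]},
  "jaw": 0,
  "force": 80
}}

```text
t: 9.48
tcp_pos: [0.5061, -0.321, 0.0049]
orientation: [-179.9, 0.3, 149.1]
wrist_force: [-0.1, -0.6, 5.4]
width: 0.682
grasp_force: 90.4
```

Call:
{"op": "drive_effector", "data": {
  "deltas": {"steps":[[0, 0, -0.03, 0, 0, 0], [0, 0, -0.05, 0, 0, 0], [0, 0, -0.05, 0, 0, 0], [0, 0, -0.03, 0, 0, 0], [0, 0, 0, 0, 0, 0]]}
}}

```text
t: 10.1
tcp_pos: [0.5056, -0.3202, 0.1649]
orientation: [-179.9, 0.4, 149.1]
wrist_force: [0.7, 0.0, -8.0]
width: 0.681
grasp_force: 89.9
```

Call:
{"op": "drive_effector", "data": {
  "deltas": {"steps":[[0, 0, 0, 0, 0, 10.2], [0, 0, 0, 0, 0, 10.2], [0, 0, 0, 0, 0, 10.2], [0, 0, 0, 0, 0, 10.2], [0, 0, 0, 0, 0, 10.2]]}
}}

```text
t: 10.72
tcp_pos: [0.5025, -0.3177, 0.1581]
orientation: [-179.8, -0.2, 97.7]
wrist_force: [0.4, -0.4, -7.5]
width: 0.683
grasp_force: 89.7
```

Call:
{"op": "drive_effector", "data": {
  "deltas": {"steps":[[0.04, 0.012, 0, 0, 0, 0], [0.05, 0.014, 0, 0, 0, 0], [0.05, 0.014, 0, 0, 0, 0], [0.05, 0.014, 0, 0, 0, 0], [0.05, 0.014, 0, 0, 0, 0]]}
}}

```text
t: 11.35
tcp_pos: [0.5358, -0.0697, 0.1585]
orientation: [-179.8, -0.1, 98.1]
wrist_force: [0.7, -1.1, -6.8]
width: 0.679
grasp_force: 89.7
```

Call:
{"op": "drive_effector", "data": {
  "deltas": {"steps":[[0.05, 0.014, 0, 0, 0, 0], [0.05, 0.014, 0, 0, 0, 0], [0.023, 0.008, 0, 0, 0, 0], [0, 0, 0, 0, 0, 0], [0, 0, 0, 0, 0, 0]]}
}}

```text
t: 11.98
tcp_pos: [0.5546, 0.0547, 0.1594]
orientation: [-179.8, -0.0, 98.1]
wrist_force: [0.1, 0.1, -6.7]
width: 0.684
grasp_force: 89.7
```

```bash
python3 - <<'E'
from h import *
c=cams.get_calibration("wrist");im=cams.read_camera("wrist");cv2.imwrite("pics/w6.png",im[:,:,::-1]);np.save("w6.npy",c,allow_pickle=True)
p=robot.observe();print(p['tcp_pos'],p['orientation'],p['joint_pos'])
E
```

```text
[0.55494602 0.0543104  0.15982122] [-1.79857185e+02  3.76604544e-04  9.80403313e+01] [-2.49797694e+00  7.13630148e+00  1.01627378e+02 -2.79537163e-02
  7.13766598e+01 -1.05293485e+01]
```

View pics/w6.png

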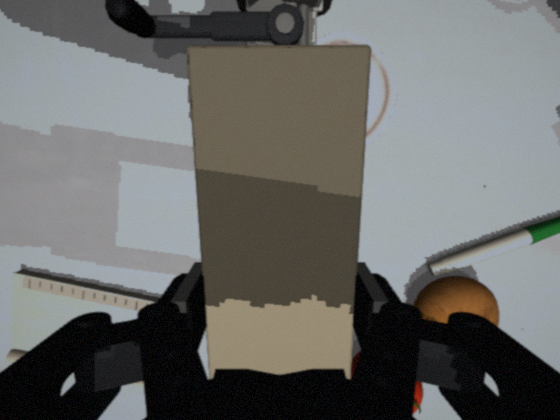

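The stone is held level, with its far end's corners at about (189,46) and (369,45). The pivot is at (285,24), and the lever is still open to the left.

Run:
```python
from stone import *
np.set_printoptions(precision=4,suppress=True)
c=np.load("w6.npy",allow_pickle=True).item();im=cv2.imread("pics/w6.png");o=robot.observe()
m=mask(im);n,l=cv2.connectedComponents(m);M=l==l[100,280]
L=[];R=[]
for v in range(60,170,5):
    x=np.flatnonzero(M[v,150:400])+150;L.append((x.min(),v));R.append((x.max()+1,v))
T=[(u,np.flatnonzero(M[:,u]).min()) for u in range(205,360,10)]
fit=lambda p:cv2.fitLine(np.array(p,np.float32),cv2.DIST_HUBER,0,.01,.01).ravel()
def inter(a,b):
    s=np.linalg.solve(np.array([a[:2],-b[:2]]).T,b[2:]-a[2:]);return a[2:]+s[0]*a[:2]
t,lf,rt=fit(T),fit(L),fit(R);A,B=inter(t,lf),inter(t,rt);print(A,B)
z=o['tcp_pos'][2]-.004+.027
for zz in(z-.004,z,z+.004):
    a,b=onplane(c,*A,zz),onplane(c,*B,zz);print(zz,a,b,np.linalg.norm(a-b))
a,b=onplane(c,*A,z),onplane(c,*B,z)
e=(b-a)[:2];yaw=np.degrees(np.arctan2(e[1],e[0]))+90
la,ra=[onplane(c,*x,z)[:2] for x in(L[-1],R[-1])]
dmid=(a[:2]+b[:2])/2-(la+ra)/2
print("yaw",yaw,np.degrees(np.arctan2(dmid[1],dmid[0])))
ax=np.array([np.cos(np.radians(98)),np.sin(np.radians(98))]);cen=(a+b)[:2]/2-.09*ax
print("stone origin",cen,"tcp",o['tcp_pos'],"pivot check",onplane(c,285,24,.047),"knob top",onplane(c,116,8,.087))
d=np.array([.5579,.0593])-.00425*ax-cen;print("move tool x,y",d@ax,d@np.array([ax[1],-ax[0]]))
```

```text
[186.9584  45.3004] [370.4364  44.6672]
0.17882121909457613 [0.5135 0.1415 0.1788] [0.5723 0.15   0.1788] 0.05937607591017168
0.18282121909457613 [0.5146 0.1408 0.1828] [0.5715 0.149  0.1828] 0.05742316805390705
0.18682121909457614 [0.5157 0.1402 0.1868] [0.5706 0.1481 0.1868] 0.05547026019764253
yaw 98.21081252349806 98.22281552730026
stone origin [0.5556 0.0558] tcp [0.5549 0.0543 0.1598] pivot check [0.5409 0.1852 0.047 ] knob top [0.4479 0.1699 0.087 ]
move tool x,y -0.0011023534424293767 0.0027895621862546083
```

Call:
{"op": "drive_effector", "data": {
  "deltas": {"steps":[[-0.002, 0.003, 0.04, 0, 0, 0], [0, 0, 0.04, 0, 0, 0], [0, 0, 0.015, 0, 0, 0], [0, 0, 0, 0, 0, 0], [0, 0, 0, 0, 0, 0]]}
}}

```text
t: 12.65
tcp_pos: [0.5608, 0.0531, 0.0682]
orientation: [179.8, 0.0, 98.0]
wrist_force: [0.5, 0.8, -7.1]
width: 0.683
grasp_force: 89.6
```

Run:
```python
from h import *
for n in("side",):
    im=cams.read_camera(n)[:,:,::-1];cv2.imwrite("pics/s7.png",cv2.resize(im[140:240,180:360],None,fx=4,fy=4,interpolation=cv2.INTER_CUBIC))
print(robot.observe()['wrist_force'],robot.observe()['tcp_pos'])
```

```text
[ 0.01711557  0.24621395 -7.02277211] [0.56098124 0.05320431 0.06844806]
```

View pics/s7.png

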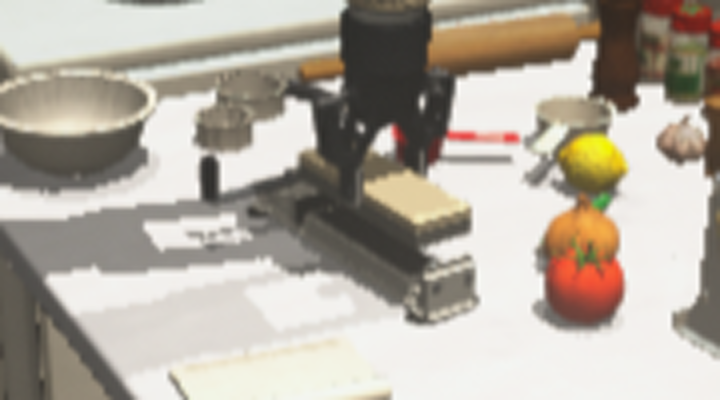

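The side view shows the stone level above the seat, between the jaws. The measured TCP has moved more sideways than I commanded, so I measure again with the wrist camera before going in.

Create m.py:
```python
from stone import *
np.set_printoptions(precision=4,suppress=True)
o=robot.observe();c=cams.get_calibration("wrist");im=cams.read_camera("wrist")[:,:,::-1].copy();cv2.imwrite("pics/w8.png",im);np.save("w8.npy",c,allow_pickle=True)
M=mask(im);n,l=cv2.connectedComponents(M);M=l==l[100,280]
L=[];R=[]
for v in range(60,170,5):
    x=np.flatnonzero(M[v,150:400])+150;L.append((x.min(),v));R.append((x.max()+1,v))
T=[(u,np.flatnonzero(M[:,u]).min()) for u in range(205,360,10)]
fit=lambda p:cv2.fitLine(np.array(p,np.float32),cv2.DIST_HUBER,0,.01,.01).ravel()
def inter(a,b):
    s=np.linalg.solve(np.array([a[:2],-b[:2]]).T,b[2:]-a[2:]);return a[2:]+s[0]*a[:2]
t,lf,rt=fit(T),fit(L),fit(R);A,B=inter(t,lf),inter(t,rt);z=o['tcp_pos'][2]-.007+.027
a,b=onplane(c,*A,z),onplane(c,*B,z);ax=np.array([np.cos(np.radians(98)),np.sin(np.radians(98))]);cen=(a+b)[:2]/2-.09*ax
e=(b-a)[:2];print(A,B,"w",np.linalg.norm(a-b),"yaw",np.degrees(np.arctan2(e[1],e[0]))+90,"origin",cen,"tcp",o['tcp_pos'])
d=np.array([.5579,.0593])-.00425*ax-cen;print("move tool x,y",d@ax,d@np.array([ax[1],-ax[0]]))
```

```bash
python3 m.py
```

```text
[186.4713  45.    ] [370.3222  45.    ] w 0.059191713364422305 yaw 98.08445748222796 origin [0.5617 0.055 ] tcp [0.561  0.0532 0.0684]
move tool x,y 0.0005590261470412084 -0.003141749353405162
```

View pics/w8.png

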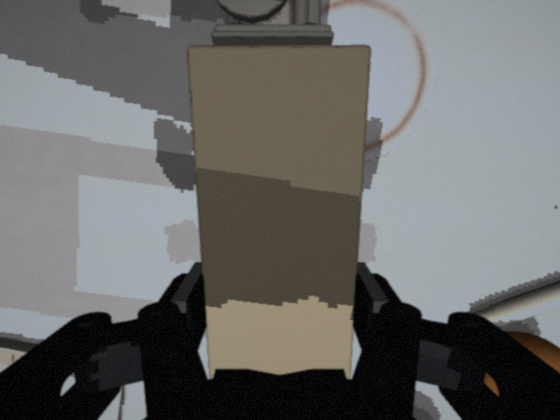

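The wrist view shows the fixed jaw's lip centred at column 272, while the stone is centred at 278. That agrees with the computed 3 mm sideways offset, so I correct by -3 mm and go in.

Call:
{"op": "drive_effector", "data": {
  "deltas": {"steps":[[0, -0.003, 0, 0, 0, 0], [0, 0, 0, 0, 0, 0], [0, 0, 0.008, 0, 0, 0], [0, 0, 0.008, 0, 0, 0], [0, 0, 0, 0, 0, 0]]}
}}

```text
t: 13.38
tcp_pos: [0.555, 0.0531, 0.0488]
orientation: [-179.8, -0.0, 98.1]
wrist_force: [-0.4, 0.4, -7.3]
width: 0.684
grasp_force: 89.6
```

Call:
{"op": "drive_effector", "data": {
  "deltas": {"steps":[[0, 0, 0.005, 0, 0, 0], [0, 0, 0.004, 0, 0, 0], [0, 0, 0, 0, 0, 0]]}
}}

```text
t: 13.75
tcp_pos: [0.5558, 0.053, 0.0408]
orientation: [-179.9, -0.0, 98.1]
wrist_force: [-0.8, -0.1, -8.1]
width: 0.686
grasp_force: 89.7
```

Call:
{"op": "drive_effector", "data": {
  "deltas": {"steps":[[0, 0.0015, 0.002, 0, 0, 0], [0, 0, 0.002, 0, 0, 0], [0, 0, 0, 0, 0, 0]]}
}}

```text
t: 14.12
tcp_pos: [0.5576, 0.0533, 0.0371]
orientation: [-180.0, -0.0, 98.1]
wrist_force: [-0.0, 0.2, -7.5]
width: 0.679
grasp_force: 89.8
```

Call:
{"op": "drive_effector", "data": {
  "deltas": {"steps":[[0, 0, 0.002, 0, 0, 0], [0, 0, 0, 0, 0, 0]]}
}}

```text
t: 14.38
tcp_pos: [0.5577, 0.0532, 0.0352]
orientation: [-180.0, 0.0, 98.1]
wrist_force: [-0.4, -1.4, -7.6]
width: 0.679
grasp_force: 89.8
```

Call:
{"op": "drive_effector", "data": {
  "deltas": {"steps":[[0, 0, 0.0015, 0, 0, 0], [0, 0, 0, 0, 0, 0]]}
}}

```text
t: 14.62
tcp_pos: [0.5578, 0.0533, 0.0349]
orientation: [-180.0, 0.0, 98.1]
wrist_force: [-5.5, 0.7, 4.1]
width: 0.681
grasp_force: 91.1
```

Call:
{"op": "drive_effector", "data": {
  "deltas": {"steps":[[0, 0, 0.0015, 0, 0, 0], [0, 0, 0, 0, 0, 0]]}
}}

```text
t: 14.88
tcp_pos: [0.5579, 0.0533, 0.0348]
orientation: [-180.0, 0.0, 98.1]
wrist_force: [-10.4, 0.3, 16.8]
width: 0.68
grasp_force: 92.7
```

Call:
{"op": "drive_effector", "data": {
  "deltas": {"steps":[[0, 0, -0.0025, 0, 0, 0], [0, 0, 0, 0, 0, 0], [0, 0, 0, 0, 0, 0], [0, 0, 0, 0, 0, 0]]},
  "jaw": 1.0
}}

```text
t: 15.38
tcp_pos: [0.5578, 0.0532, 0.0347]
orientation: [180.0, 0.0, 98.1]
wrist_force: [-0.7, -0.4, -0.8]
width: 0.997
grasp_force: 0.0
```

Call:
{"op": "drive_effector", "data": {
  "deltas": {"steps":[[0, 0, -0.04, 0, 0, 0], [0, 0, -0.05, 0, 0, 0], [-0.03, 0, -0.05, 0, 0, 0], [-0.03, 0, -0.05, 0, 0, 0], [0, 0, 0, 0, 0, 0]]}
}}

```text
t: 16.0
tcp_pos: [0.5695, -0.0084, 0.2304]
orientation: [179.4, 0.2, 97.9]
wrist_force: [0.2, -0.4, 0.2]
width: 0.999
grasp_force: 0.0
```

Run:
```python
from stone import *
c=cams.get_calibration("wrist");im=cams.read_camera("wrist")[:,:,::-1].copy();cv2.imwrite("pics/w9.png",im)
q,r=stone(im,c,[.556,.08,.057],.057);print(r);b=cv2.boxPoints(r);print(b)
print(np.array([np.round(proj(c,[*p/1e3,.057])) for p in b]).tolist(),robot.observe()['tcp_pos'])
```

```text
((558.5610961914062, 56.80256652832031), (59.577247619628906, 182.5728302001953), 8.396567344665527)
[[515.76184  142.76064 ]
 [542.42175  -37.8552  ]
 [601.36035  -29.155502]
 [574.70044  151.46033 ]]
[[236.0, 8.0], [244.0, 224.0], [306.0, 223.0], [309.0, 8.0]] [ 0.56765758 -0.00722845  0.22722364]
```

View pics/w9.png

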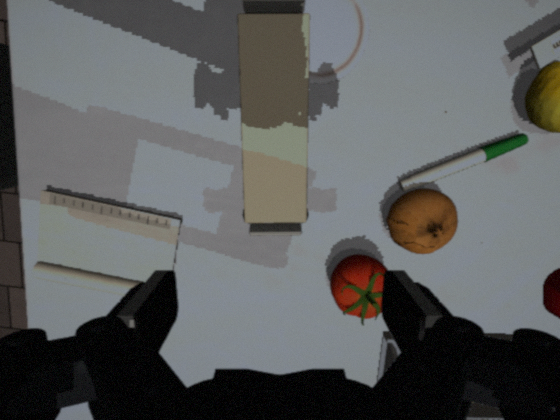

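The wrist view shows the stone lying in the seat between both jaws, sides parallel. Its centre is at (0.5586,0.0568) and its yaw is 98.4°. Now back to the knob.

Call:
{"op": "drive_effector", "data": {
  "deltas": {"steps":[[0.0484, -0.0237, 0, 0, 0, 0], [0.0484, -0.0237, 0, 0, 0, 0], [0.0484, -0.0237, 0, 0, 0, 0], [0.0484, -0.0237, 0, 0, 0, 0], [0, 0, 0, 0, 0, -10]]}
}}

```text
t: 16.68
tcp_pos: [0.4416, 0.1753, 0.2226]
orientation: [-179.8, -0.1, 108.5]
wrist_force: [0.0, -0.1, 0.4]
width: 0.997
grasp_force: 0.0
```

Call:
{"op": "drive_effector", "data": {
  "deltas": {"steps":[[0, 0, 0, 0, 0, -10], [0, 0, 0.025, 0, 0, -10], [0, 0, 0.025, 0, 0, -10], [0, 0, 0, 0, 0, -5], [0, 0, 0, 0, 0, 0]]}
}}

```text
t: 17.3
tcp_pos: [0.4435, 0.1724, 0.1727]
orientation: [-179.8, -0.2, 143.1]
wrist_force: [-0.5, -0.1, 0.4]
width: 0.998
grasp_force: 0.0
```

Run:
```python
from seat import *
np.set_printoptions(precision=4,suppress=True)
c=cams.get_calibration("wrist");im=cams.read_camera("wrist")[:,:,::-1].copy();cv2.imwrite("pics/w10.png",im)
m,st,ce=dark(im,c,[.447,.1715],.07,22);print(st,ce);print(onplane(c,*ce,.066),onplane(c,*ce,.075))
o=robot.observe();print(o['tcp_pos'],o['orientation'])
```

```text
[270 204  22  28 403] [280.3871 216.7792]
[0.4452 0.1733 0.066 ] [0.4433 0.1748 0.075 ]
[0.4441 0.1725 0.1734] [-179.9027   -0.0986  142.9972]
```

Call:
{"op": "drive_effector", "data": {
  "deltas": {"steps":[[-0.002, 0.001, 0.05, 0, 0, 0], [0, 0, 0.04, 0, 0, 0], [0, 0, 0.027, 0, 0, 0], [0, 0, 0, 0, 0, 0]]}
}}

```text
t: 17.85
tcp_pos: [0.4449, 0.1715, 0.0555]
orientation: [-179.8, -0.2, 143.0]
wrist_force: [-0.5, 0.4, 0.1]
width: 1.004
grasp_force: 0.0
```

Call:
{"op": "drive_effector", "data": {
  "deltas": {"steps":[[0, 0, 0, 0, 0, 0], [0, 0, 0, 0, 0, 0], [0, 0, 0, 0, 0, 0], [0, 0, 0, 0, 0, 0]]},
  "jaw": 0,
  "force": 50
}}

```text
t: 18.35
tcp_pos: [0.447, 0.1717, 0.0584]
orientation: [-180.0, -0.0, 143.1]
wrist_force: [-3.7, -1.7, 9.4]
width: 0.188
grasp_force: 48.6
```

Call:
{"op": "drive_effector", "data": {
  "deltas": {"steps":[[0.0106, 0.0127, 0, 0, 0, 10], [0.0106, 0.0127, 0, 0, 0, 10], [0.0106, 0.0127, 0, 0, 0, 10], [0.0106, 0.0127, 0, 0, 0, 10], [0, 0, 0, 0, 0, 0]]}
}}

```text
t: 18.98
tcp_pos: [0.4613, 0.2359, 0.0585]
orientation: [180.0, -0.0, 103.1]
wrist_force: [-2.3, -0.7, 7.5]
width: 0.186
grasp_force: 50.4
```

Call:
{"op": "drive_effector", "data": {
  "deltas": {"steps":[[0.0106, 0.0127, 0, 0, 0, 10], [0.0106, 0.0127, 0, 0, 0, 10], [0.0106, 0.0127, 0, 0, 0, 10], [0, 0, 0, 0, 0, 0]]}
}}

```text
t: 19.48
tcp_pos: [0.4983, 0.2682, 0.0586]
orientation: [179.9, -0.0, 73.2]
wrist_force: [1.3, -4.4, 5.3]
width: 0.188
grasp_force: 50.5
```

Call:
{"op": "drive_effector", "data": {
  "deltas": {"steps":[[0.0106, 0.0127, 0, 0, 0, 10], [0, 0, 0, 0, 0, 0]]}
}}

```text
t: 19.73
tcp_pos: [0.5128, 0.2738, 0.0587]
orientation: [179.9, 0.1, 63.2]
wrist_force: [0.0, -6.4, 7.0]
width: 0.19
grasp_force: 50.6
```

Call:
{"op": "drive_effector", "data": {
  "deltas": {"steps":[[0.0106, 0.0127, 0, 0, 0, 10], [0, 0, 0, 0, 0, 0], [0, 0, 0, 0, 0, 0]]}
}}

```text
t: 20.1
tcp_pos: [0.527, 0.2769, 0.0584]
orientation: [-180.0, 0.2, 53.3]
wrist_force: [-6.6, -8.8, 10.9]
width: 0.187
grasp_force: 51.2
```

Call:
{"op": "drive_effector", "data": {
  "deltas": {"steps":[[0.002, 0.0025, 0, 0, 0, 2], [0, 0, 0, 0, 0, 0]]}
}}

```text
t: 20.35
tcp_pos: [0.5273, 0.277, 0.0582]
orientation: [-179.7, 0.5, 51.4]
wrist_force: [-16.3, -9.1, 19.9]
width: 0.188
grasp_force: 51.9
```

Call:
{"op": "drive_effector", "data": {
  "deltas": {"steps":[[0.001, 0.0012, 0, 0, 0, 1], [0, 0, 0, 0, 0, 0]]}
}}

```text
t: 20.6
tcp_pos: [0.5273, 0.2771, 0.0581]
orientation: [-179.6, 0.6, 50.4]
wrist_force: [-21.3, -9.4, 23.1]
width: 0.19
grasp_force: 52.4
```

Call:
{"op": "drive_effector", "data": {
  "deltas": {"steps":[[-0.002, -0.0024, 0, 0, 0, 0], [0, 0, 0, 0, 0, 0], [0, 0, 0, 0, 0, 0], [0, 0, 0, 0, 0, 0], [0, 0, 0, 0, 0, 0]]},
  "jaw": 1.0
}}

```text
t: 21.22
tcp_pos: [0.5299, 0.279, 0.0576]
orientation: [-180.0, 0.0, 50.1]
wrist_force: [1.4, 0.4, 0.1]
width: 1.002
grasp_force: 0.0
```

Call:
{"op": "drive_effector", "data": {
  "deltas": {"steps":[[0, 0, -0.05, 0, 0, 0], [0, 0, -0.05, 0, 0, 0], [0, 0, -0.05, 0, 0, -8], [0, 0, -0.04, 0, 0, -10], [0, 0, 0, 0, 0, -10]]}
}}

```text
t: 21.85
tcp_pos: [0.5322, 0.2799, 0.2531]
orientation: [179.6, -0.3, 78.4]
wrist_force: [-0.6, 0.3, -0.2]
width: 0.997
grasp_force: 0.0
```

Call:
{"op": "drive_effector", "data": {
  "deltas": {"steps":[[-0.04, 0, 0, 0, 0, -10], [-0.04, 0, 0, 0, 0, -10], [0, 0, 0, 0, 0, 0], [0, 0, 0, 0, 0, 0]]}
}}

```text
t: 22.35
tcp_pos: [0.5204, 0.2002, 0.2479]
orientation: [180.0, -0.0, 97.9]
wrist_force: [0.1, -0.2, -0.1]
width: 1.004
grasp_force: 0.0
```

Run:
```python
from seat import *
np.set_printoptions(precision=4,suppress=True)
c=cams.get_calibration("wrist");im=cams.read_camera("wrist")[:,:,::-1].copy();cv2.imwrite("pics/w11.png",im)
m,st,ce=dark(im,c,[.527,.277],.07,22);k=onplane(c,*ce,.066);print(ce,k,np.degrees(np.arctan2(k[1]-.185,k[0]-.5405)))
```

```text
[288.4601 111.9886] [0.5192 0.2783 0.066 ] 102.86113941363091
```

View pics/w11.png

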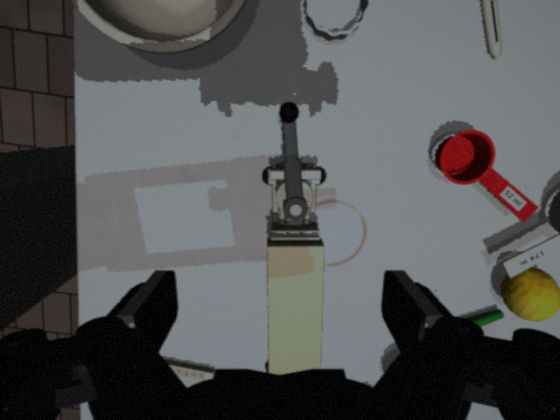

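The stone is in place, but the lever is still about 5° short of the holder's axis: the knob is at (288,111), while the axis runs near column 297. It moved back when the fingers released it. I'll push it home with the closed fingers from the open side.

Call:
{"op": "drive_effector", "data": {
  "deltas": {"steps":[[0.039, -0.0153, 0, 0, 0, 0], [0.039, -0.0153, 0, 0, 0, 0], [0, 0, 0.05, 0, 0, 0], [0, 0, 0.05, 0, 0, 0], [0, 0, 0.05, 0, 0, 0]]},
  "jaw": 0,
  "force": 30
}}

```text
t: 23.02
tcp_pos: [0.4787, 0.2743, 0.0965]
orientation: [180.0, -0.0, 98.1]
wrist_force: [0.2, -0.3, 0.6]
width: 0.002
grasp_force: 0.0
```

Call:
{"op": "drive_effector", "data": {
  "deltas": {"steps":[[0, 0, 0.042, 0, 0, 0], [0, 0, 0, 0, 0, 0], [0, 0, 0, 0, 0, 0]]}
}}

```text
t: 23.4
tcp_pos: [0.4799, 0.2738, 0.0573]
orientation: [179.9, -0.0, 98.1]
wrist_force: [0.9, -0.2, 0.5]
width: 0.0
grasp_force: 0.0
```

Call:
{"op": "drive_effector", "data": {
  "deltas": {"steps":[[0, 0.008, 0, 0, 0, 0], [0, 0.005, 0, 0, 0, 0], [0, 0, 0, 0, 0, 0]]}
}}

```text
t: 23.78
tcp_pos: [0.4931, 0.2749, 0.0569]
orientation: [179.9, -0.0, 98.0]
wrist_force: [-0.2, 0.2, 0.5]
width: -0.001
grasp_force: 0.0
```

Call:
{"op": "drive_effector", "data": {
  "deltas": {"steps":[[0, 0.004, 0, 0, 0, 0], [0, 0, 0, 0, 0, 0]]}
}}

```text
t: 24.02
tcp_pos: [0.4956, 0.2752, 0.0558]
orientation: [-180.0, 0.0, 98.1]
wrist_force: [-1.4, 0.0, 0.7]
width: -0.002
grasp_force: 0.7
```

Call:
{"op": "drive_effector", "data": {
  "deltas": {"steps":[[0, 0.003, 0, 0, 0, 0], [0, 0, 0, 0, 0, 0]]}
}}

```text
t: 24.28
tcp_pos: [0.498, 0.2758, 0.0556]
orientation: [-179.9, -0.0, 98.1]
wrist_force: [-2.7, 1.0, 2.2]
width: -0.004
grasp_force: 1.6
```

Call:
{"op": "drive_effector", "data": {
  "deltas": {"steps":[[0, 0.003, 0, 0, 0, 0], [0, 0, 0, 0, 0, 0]]}
}}

```text
t: 24.52
tcp_pos: [0.4998, 0.2764, 0.0555]
orientation: [-179.8, -0.0, 98.1]
wrist_force: [-9.7, 1.0, 6.1]
width: -0.001
grasp_force: 4.6
```

Call:
{"op": "drive_effector", "data": {
  "deltas": {"steps":[[0, 0.002, 0, 0, 0, 0], [0, 0, 0, 0, 0, 0]]}
}}

```text
t: 24.78
tcp_pos: [0.5007, 0.2766, 0.0554]
orientation: [-179.6, -0.0, 98.1]
wrist_force: [-12.9, 1.0, 10.1]
width: -0.003
grasp_force: 6.8
```

Call:
{"op": "drive_effector", "data": {
  "deltas": {"steps":[[0, 0.002, 0, 0, 0, 0], [0, 0, 0, 0, 0, 0]]}
}}

```text
t: 25.02
tcp_pos: [0.5038, 0.2773, 0.0554]
orientation: [-179.8, -0.1, 98.1]
wrist_force: [-8.1, 2.3, 3.9]
width: 0.0
grasp_force: 3.7
```

Call:
{"op": "drive_effector", "data": {
  "deltas": {"steps":[[0, 0.002, 0, 0, 0, 0], [0, 0, 0, 0, 0, 0]]}
}}

```text
t: 25.28
tcp_pos: [0.5051, 0.2776, 0.0554]
orientation: [-179.7, -0.1, 98.1]
wrist_force: [-10.9, 2.4, 6.0]
width: -0.004
grasp_force: 5.6
```

Call:
{"op": "drive_effector", "data": {
  "deltas": {"steps":[[0, 0.002, 0, 0, 0, 0], [0, 0, 0, 0, 0, 0]]}
}}

```text
t: 25.52
tcp_pos: [0.5065, 0.2777, 0.055]
orientation: [-179.6, -0.0, 98.1]
wrist_force: [-8.5, 2.7, 2.0]
width: 0.005
grasp_force: 4.0
```

Call:
{"op": "drive_effector", "data": {
  "deltas": {"steps":[[0, 0.002, 0, 0, 0, 0], [0, 0, 0, 0, 0, 0]]}
}}

```text
t: 25.78
tcp_pos: [0.5067, 0.2777, 0.0545]
orientation: [-179.4, -0.0, 98.1]
wrist_force: [-17.0, 1.9, 8.9]
width: 0.001
grasp_force: 8.8
```

Run:
```python
from seat import *
np.set_printoptions(precision=4,suppress=True)
c=cams.get_calibration("wrist");im=cams.read_camera("wrist")[:,:,::-1].copy();cv2.imwrite("pics/w12.png",im)
print(robot.observe()['wrist_force'],[np.round(proj(c,[.5405+.095*np.cos(np.radians(a)),.185+.095*np.sin(np.radians(a)),.087])) for a in(96.3,98,103)])
```

```text
[-17.9777   1.3406   9.8437] [array([340., 323.]), array([332., 323.]), array([309., 324.])]
```

Call:
{"op": "drive_effector", "data": {
  "deltas": {"steps":[[0, 0.001, 0, 0, 0, 0], [0, 0, 0, 0, 0, 0]]}
}}

```text
t: 26.08
tcp_pos: [0.5067, 0.2778, 0.0545]
orientation: [-179.3, -0.0, 98.1]
wrist_force: [-20.3, 1.4, 12.5]
width: -0.001
grasp_force: 10.6
```

Call:
{"op": "drive_effector", "data": {
  "deltas": {"steps":[[0, -0.01, 0, 0, 0, 0], [0, -0.02, 0, 0, 0, 0], [0, -0.01, -0.05, 0, 0, 0], [0, 0, -0.05, 0, 0, 0], [0, 0, -0.05, 0, 0, 0]]}
}}

```text
t: 26.7
tcp_pos: [0.4734, 0.2718, 0.2075]
orientation: [179.9, 0.0, 98.1]
wrist_force: [1.1, 0.1, 0.6]
width: 0.0
grasp_force: 0.0
```

Call:
{"op": "drive_effector", "data": {
  "deltas": {"steps":[[-0.045, 0.02, -0.04, 0, 0, 0], [-0.045, 0.02, 0, 0, 0, 0], [0, 0.005, 0, 0, 0, 0], [0, 0, 0, 0, 0, 0], [0, 0, 0, 0, 0, 0]]}
}}

```text
t: 27.32
tcp_pos: [0.5292, 0.1905, 0.2446]
orientation: [-179.9, -0.0, 98.1]
wrist_force: [-0.3, -0.7, -0.1]
width: -0.002
grasp_force: 0.0
```

Run:
```python
from seat import *
from stone import stone
np.set_printoptions(precision=4,suppress=True)
c=cams.get_calibration("wrist");im=cams.read_camera("wrist")[:,:,::-1].copy();cv2.imwrite("pics/w13.png",im)
m,st,ce=dark(im,c,[.527,.277],.07,22);k=onplane(c,*ce,.066);print(ce,k,np.degrees(np.arctan2(k[1]-.185,k[0]-.5405)))
cv2.imwrite("pics/w13c.png",cv2.resize(im[60:340,180:420],None,fx=2,fy=2))
```

```text
[293.1466  98.9772] [0.5299 0.2799 0.066 ] 96.375234116
```

View pics/w13c.png

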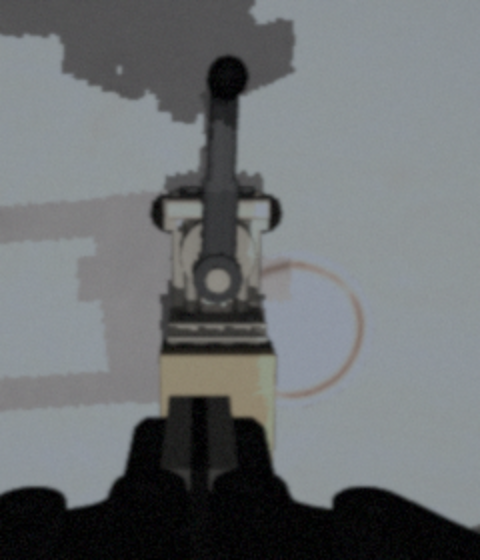

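The lever is at 96.4°, in line with the holder and on its stop. The stone's end is against the fixed jaw and the gripper is clear of everything, so I hand the job in.

```bash
python3 -c "
from station import robot, cams
print(robot.job_done())"
```

```text
the job is handed in; nothing more can be done
None
```

The stone is on its seat between the jaws and the cam lever is shut on its stop (about 1.6 rad, needing a second push after springing back about 5°); I handed in at about 27 s without moving the other items, but I viewed 14 pictures, over the limit of 10.

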